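Load the parts shaker and hold its dial on the third notch

ROBOT

A 7-joint arm with a two-finger parallel gripper is mounted at the origin on the work surface. World frame = base frame: x ahead of the robot, y to its left, z up, the work surface at z = 0. Lengths are in m, angles in rad, forces in N, time in s.
With the tool pointing down it reaches from about 0.425 to 0.825 m from the base axis. Payload 3.6 kg.
Tool frame: the origin (TCP) lies midway between the tips of the shut fingers; the grasp point (between the pads) lies 19 mm behind it; z points along the fingers, y is the line along which they close (so a half turn about z gives the same grasp; the last joint's range is limited). The gripper opens to 93 mm and grips with 3 to 60 N. Pads are 15 mm wide; open, the fingers measure 128 mm over their backs; the gripper's body (75 mm by 188 mm) begins 65 mm behind the grasp point.
Start: joints at [1.288, 0.615, -0.013, 1.423, 0.008, 1.103, -0.04], TCP at [0.164, -0.629, 0.219] pointing down, gripper open.
Joint ranges: [-3.12, 3.12], [-0.3, 2.06], [-1.34, 1.32], [0.26, 2.42], [-1.36, 4.5], [0.01, 1.98], [-2.84, 2.84]. Speed limits (rad/s): [2.79, 2.79, 3.14, 3.14, 3.14, 3.14, 3.14].

INTERFACE

Orientations are given as a unit quaternion [x, y, z, w].
In Python, from cell import ctrl, capture gives the robot as it stands.
- The arm moves only by the tool arm_command, never from a script. Its argument "series" is a list of rows, each a list of 3 entries, a list of its own where there are three numbers: the turn, a rotation vector about the tool's x, y, z in degrees, then the shift along the tool's x, y, z in mm, then the opening, from 0 (shut) to 1 (fully open). A call has 1 to 10 rows; each row shifts and turns the commanded pose from where the row before left it, along the tool's axes as they then stand; what a row does not reach is not made up. A row lasts 1/10 s, in which the tool goes at most 50 mm and 8.59 degrees, less where a joint would pass 70% of its speed; a pose out of reach is approached as far as the arm can. A call with a gripper value outside its range is refused whole. The fingers move at their own pace and stop on an object; "squeeze" is the grip in N (left out, the last holds). Time passes only in rows, so rows that do not move let the fingers close. It gives the time, the measured TCP pose, the force, the opening and the grip force at its end, in the units of the state.
- ctrl.observe(): the state, without advancing time (a new reading comes with each control period).
- capture(name): name is "scene" or "top" or "wrist"; returns a dict with "image" (480x640x3 uint8, red, green, blue), "K" (3x3 intrinsics, pixels), "dist_coeffs" ([k1, k2, p1, p2, k3] as OpenCV has them; the pictures are not rectified), "cam_to_world" (4x4, takes a point from camera to world coordinates). Camera axes: x right, y down, z forward; pixel columns grow to the right and rows downward; lengths in m; the calibration is good to about 2 mm. A picture is of the moment at which its call begins. There is no depth.
- ctrl.finish_job(): hands the job in; it is judged then, once.
The state is a dict: "time": time; "joints": joint angles; "dq": joint speeds; "joint_torque": joint torques, N m; "tool_pos": TCP position; "orientation": TCP orientation; "ft_force": force on the tool from outside, world axes, zero at the start; "torque": the same for the moment, N m; "gripper_width": finger opening in m; "grip_force": force on a finger pad.
Only numpy, scipy, OpenCV 4.12 (cv2) and the standard library are available. Lean on these libraries where they do the work, as an engineer would, in place of code of your own. Each camera call takes 0.05 s, during which the arm holds its last target. There are 200 camera calls.

TASK

Put the steel collar into the shaker's square pan and the steel spigot into its round pan. Then, with both parts let go, push the shaker's spring-return dial down by its bar with the fingers, past the first and second notches to the third, not down onto the end stop beyond, and hold it there: finish while still holding it, since it springs back when let go. Do not push the dial down before both parts are in, and do not shove the other things on the bench about.

Things in the scene. Friction and masses are not known exactly. Their poses are not given: they have to be found in the camera images.
- collar_mid (a point): Centre (half-way up) of the steel collar: a loose plain ring 52 mm outside, 34 mm bore, 30 mm high, standing on the bench on its flat face, 120 g. It starts either to the left or to the right of the shaker's front.
- spigot_mid (a point): Centre (half-way up) of the steel spigot: a loose upright solid round stub 60 mm high, 26 mm diameter up to 46 mm, the top 12 mm stepped to 18 mm; 120 g. It starts on the side where the collar is not.
- square_pan (a point): Centre of the inner floor (64 mm above the bench) of the shaker's square aluminium pan: inside 120 x 120 mm, walls 4 mm, rim 31 mm above this point. Axes: x away from the dial side, y from round to square pan, z up; yaw = the shaker's. The grey shaker is fixed: base 170 (x) by 390 (y) mm, 60 mm high; tower between the pans to 130 mm height.
- round_pan (a point): Centre of the inner floor of the round aluminium pan on the shaker's deck, 250 mm from the square pan's centre along the shaker's -y. Floor 64 mm above the bench; inside diameter 120 mm, walls 4 mm, rim 31 mm above this point. Same axes as the square pan.
- dial_axle (a point): Centre of the dial's level axle along the shaker's y, midway between the pans, 70 mm to the front (-x) of the line between their centres, 120 mm above the bench. Same axes as the pans. Fixed cheeks reach 34 mm to either side in y and 30 mm round the axle; nothing else stands in the bar's way.
- dial_bar (a point): Centre of the dial's black round bar (20 mm diameter, 64 mm long along the shaker's y), held by two steel arms 95 mm from the axle on the front (-x) side; it turns with the dial. At dial value q it is 0.095*cos(0.65-q) m in front of the axle and 0.095*sin(0.65-q) m above it: 178 mm above the bench at rest, 70 mm in the third notch.
- dial (a joint): Angle of the dial, rad: 0 at rest, grows as the bar is pushed down. Notches (felt as a ripple in the force) at 0.40, 0.80 and 1.20, hard end stop at 1.40. The spring drives it back to 0 from everywhere, the notches do not hold it. It takes about 4 N at the bar at first, 9 N in the third notch and up to 13 N on the ridges beside it.
- can: Aluminium watering can, empty, 150 mm round and about 200 mm high over its handle, right of the shaker; origin under its centre. Leave alone.
- fork: Blue plastic hand fork lying on the bench, 260 mm long, right of the robot; origin under its middle. Leave alone.
- pot: Terracotta pot, 100 mm across the rim, 90 mm high, left of the shaker; origin under its centre. Leave alone.
- hammer: Steel tack hammer lying on the bench, 260 mm long, left of the robot; origin under its middle. Leave alone.
- jar: Small clear jar with a metal lid, 60 mm diameter, 85 mm high, between robot and shaker on the left; origin under its centre. Leave alone.
- block: Black rubber sanding block 50 x 90 x 35 mm, between robot and shaker on the right; origin under its centre. Leave alone.

How it is judged:
By the outcome, as a careful person would: the job done as asked, in the order asked, and still so for the second after the job is handed in, while the arm keeps its last pose, push and grip.
It also fails if it takes over 64 s, if anything falls off the work surface, if the arm or the gripper's body presses on something with over 40 N, if the wrist force passes 120 N, or if a joint passes its speed limit or range.

## Working session

There is one attempt and no reset: what is moved stays moved. The work goes in short steps, Python scripts to look and compute and a tool call to move; the robot and the scene stay as the last step left them, time stands still between calls to the robot, and variables do not carry over. Pictures are saved under pics/ and viewed, at most 10 in all, crops included, and the job is handed in when it is done.

Besides the shell and the picture viewer there is one more tool, called after "Emit:" by a JSON object that holds its "api" and its "payload", one argument or row to a line. arm_command: Moves the arm, as the interface text tells. Its arguments: {"type":"object","properties":{"series":{"type":"array","items":{"type":"array"}},"squeeze":{"type":"number"}},"required":["series"]}

```bash
mkdir -p pics; ls
python3 - <<'E'
from cell import ctrl, capture
import cv2,pickle
d={}
for n in ["scene","top"]:
    c=capture(n); d[n]=c; cv2.imwrite(f"pics/{n}0.png",c["image"][:,:,::-1])
    print(n,c["K"],c["dist_coeffs"],c["cam_to_world"])
pickle.dump(d,open("cams.pkl","wb"))
print(ctrl.observe())
E
```

```text
pics
scene [[509.11326632   0.         328.40475068]
 [  0.         509.11326632 237.85117131]
 [  0.           0.           1.        ]] [0.01072401 0.         0.         0.         0.        ] [[-0.35107774  0.50435767 -0.78890288  1.51508647]
 [ 0.93631939  0.18271113 -0.29987105  0.38136642]
 [-0.00710093 -0.84394311 -0.53638568  0.81547984]
 [ 0.          0.          0.          1.        ]]
top [[523.17870362   0.         308.61458898]
 [  0.         523.17870362 227.73112155]
 [  0.           0.           1.        ]] [0.00017793 0.         0.         0.         0.        ] [[-0.01463514 -0.99381103  0.11011562  0.35835898]
 [-0.99986943  0.0137912  -0.00842195 -0.00511192]
 [ 0.0068512  -0.1102245  -0.9938831   1.41824971]
 [ 0.          0.          0.          1.        ]]
{'time': 0.1, 'joints': array([ 1.28852062,  0.61580725, -0.01262403,  1.42471696,  0.00813802,
        1.1033863 , -0.04039199]), 'dq': array([-0.00072183, -0.00213195,  0.00013023, -0.00244992, -0.0002751 ,
       -0.0010709 , -0.00079026]), 'joint_torque': array([ 1.23916496e-03, -4.60043049e+01,  2.10003695e-01, -1.66244906e+01,
       -6.12332462e-02,  1.69107690e-02,  1.02170652e-04]), 'tool_pos': array([ 0.16427551, -0.62817577,  0.21761408]), 'orientation': array([ 9.91826687e-01,  1.27587373e-01, -1.72647633e-04, -1.12030716e-03]), 'ft_force': array([ 0.18951447,  0.05770732, -0.21278224]), 'torque': array([ 0.01031795,  0.00359843, -0.02338662]), 'grip_force': 0.0, 'gripper_width': 0.09295258934080661}
```

View pics/top0.png

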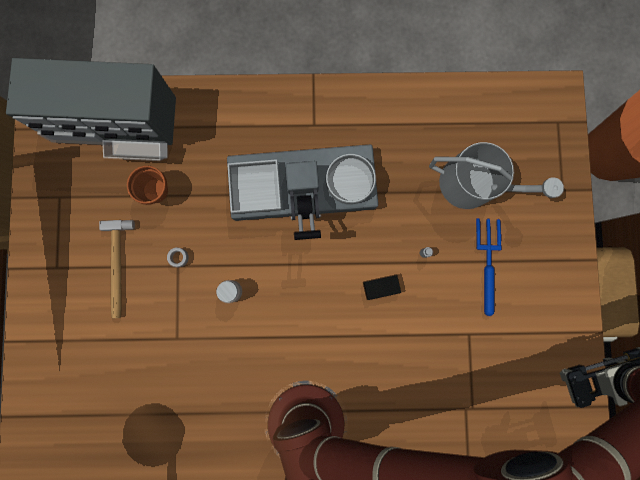

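View pics/scene0.png

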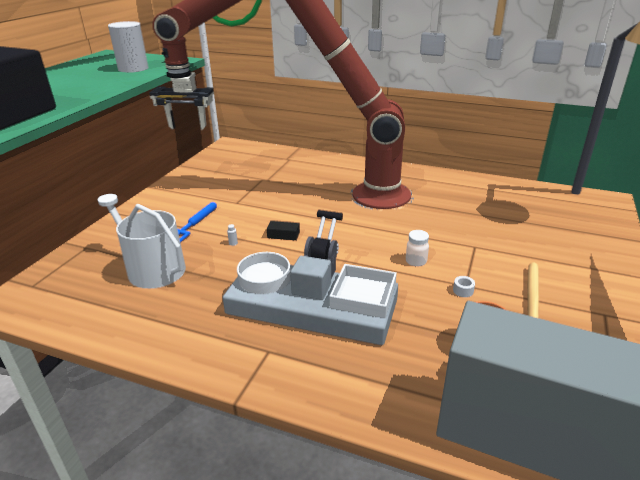

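Top view: the square pan is at about (257,187), the round pan at (351,179) and the bar at (307,235). The collar is at (177,257) on the left and the spigot at (427,252) on the right. The jar is at (229,291) and the block at (383,287). I'll zoom in to get better picks.

Run:
```python
import cv2,pickle
d=pickle.load(open("cams.pkl","rb"))
t=d["top"]["image"][:,:,::-1]; s=d["scene"]["image"][:,:,::-1]
a=cv2.resize(t[135:295,165:435],None,fx=2.96,fy=2.96,interpolation=cv2.INTER_CUBIC)
cv2.imwrite("pics/topcrop.png",a)
b=cv2.resize(s[200:350,200:490],None,fx=2.75,fy=2.75,interpolation=cv2.INTER_CUBIC)
cv2.imwrite("pics/scenecrop.png",b); print(a.shape,b.shape)
```

```text
(474, 799, 3) (412, 798, 3)
```

View pics/topcrop.png

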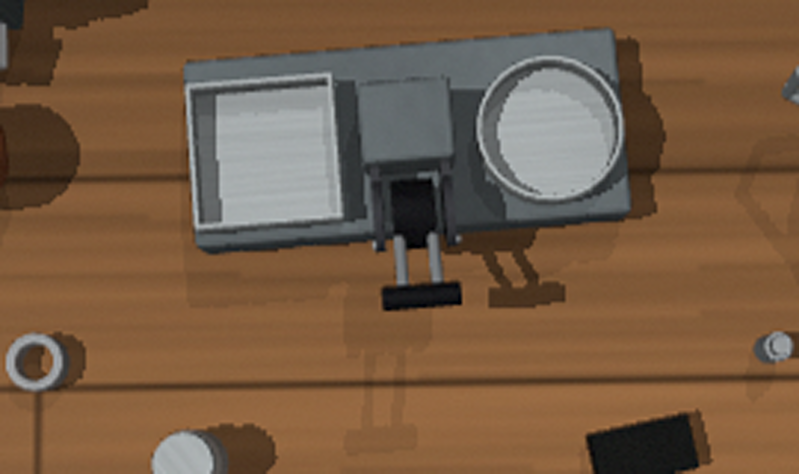

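View pics/scenecrop.png

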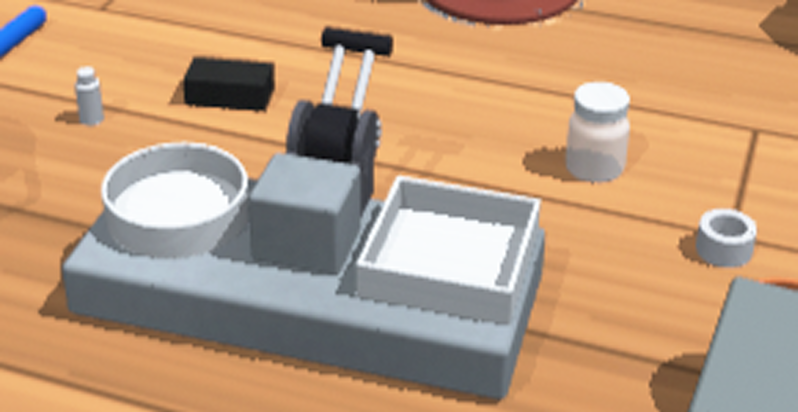

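The zoom gives clear rim corners, round rim, bar, collar (35,362) and spigot (778,346) in crop coordinates. I'll fit the poses from both cameras.

```bash
cat > h.py <<'E'
import numpy as np,cv2,pickle
from scipy.optimize import least_squares
d=pickle.load(open("cams.pkl","rb"))
def proj(P,c):
    M=np.linalg.inv(c["cam_to_world"]); r,_=cv2.Rodrigues(M[:3,:3])
    return cv2.projectPoints(np.array(P,float).reshape(-1,3),r,M[:3,3],c["K"],np.array(c["dist_coeffs"]))[0][:,0]
def ray(uv,z,c):
    n=np.append(cv2.undistortPoints(np.array([[uv]],float),c["K"],np.array(c["dist_coeffs"]))[0,0],1)
    T=c["cam_to_world"]; v=T[:3,:3]@n; o=T[:3,3]; return o+v*(z-o[2])/v[2]
E
python3 - <<'E'
from h import *
tc=lambda u,v:(164.67+u*270/799,134.67+v*160/474); sc=lambda u,v:(199.67+u*290/798,199.67+v*150/412)
T,S=d["top"],d["scene"]
a=.064
loc={'fl':(a,a,.095),'fr':(a,-a,.095),'nr':(-a,-a,.095),'nl':(-a,a,.095)}
obs=[]
for k,t,s in [('fl',(187,85),(518,293)),('fr',(333,73),(358,268)),('nr',(343,219),(398,179)),('nl',(193,230),(540,202))]:
    obs+=[(loc[k],tc(*t),T),(loc[k],sc(*s),S)]
obs+=[((0,-.25,.095),tc(551,128.5),T),((0,-.25,.095),sc(175,190),S)]
bar=(-.07-.095*np.cos(.65),-.125,.12+.095*np.sin(.65)); obs+=[(bar,tc(422,295.5),T),(bar,sc(357,41),S)]
def W(p,l):
    c,s=np.cos(p[2]),np.sin(p[2]); return (p[0]+c*l[0]-s*l[1],p[1]+s*l[0]+c*l[1],l[2])
f=lambda p:np.concatenate([proj(W(p,l),c)[0]-uv for l,uv,c in obs])
r=least_squares(f,[.8,.1,0],loss='soft_l1'); print("sq",r.x,np.round(f(r.x).reshape(-1,2),1).tolist())
for n,l in [("round",(0,-.25,.064)),("axle",(-.07,-.125,.12)),("bar",bar),("bar3",(-.07-.095*np.cos(.55),-.125,.12-.095*np.sin(.55)))]: print(n,W(r.x,l))
print("collar",ray(tc(35.5,362),.03,T),ray(sc(727,226),.03,S))
print("spigot",ray(tc(778,346),.06,T),ray(sc(87,72),.06,S))
print("jar",ray(tc(184,458),.085,T),"block",ray((383,286),.035,T),"pot",ray((147,186),.09,T))
from cell import ctrl
print(ctrl.observe()["time"])
E
```

```text
sq [0.61500387 0.12465514 0.07283932] [[-1.5, 0.2], [-2.4, 0.3], [-1.3, 0.1], [-0.8, -0.8], [-0.6, -0.3], [-0.6, -0.4], [0.0, 0.3], [-0.1, -0.2], [-0.9, -0.4], [-0.5, -1.8], [-0.7, 0.4], [-0.5, 1.0]]
round (np.float64(0.63319760373236), np.float64(-0.12468195271469538), 0.064)
axle (np.float64(0.5542863501636915), np.float64(-0.005107649203358558), 0.12)
bar (np.float64(0.47885892521788387), np.float64(-0.01061146880550845), np.float64(0.17749270854492374))
bar3 (np.float64(0.47351127407333016), np.float64(-0.011001678430402853), np.float64(0.07034471325158737))
collar [0.43938461 0.33374366 0.03      ] [0.43758732 0.33622368 0.03      ]
spigot [ 0.44239825 -0.32534998  0.06      ] [ 0.43904476 -0.32646243  0.06      ]
jar [0.3524175  0.19259974 0.085     ] block [ 0.35471233 -0.21021668  0.035     ] pot [0.61925193 0.39763991 0.09      ]
0.1
```

Both cameras agree to about 2–3 mm. Next I turn the tool so that tool x = +Y, y = +X and z = down.

Emit:
{"api": "arm_command", "payload": {
  "series": [
    [[0,0,-8.37],[0,0,0],1],
    [[0,0,-8.37],[0,0,0],1],
    [[0,0,-8.37],[0,0,0],1],
    [[0,0,-8.37],[0,0,0],1],
    [[0,0,-8.37],[0,0,0],1],
    [[0,0,-8.37],[0,0,0],1],
    [[0,0,-8.37],[0,0,0],1],
    [[0,0,-8.37],[0,0,0],1],
    [[0,0,-8.37],[0,0,0],1],
    [[0,0,0],[0,0,0],1]
  ]
}}

```text
time: 1.1
tool_pos: [0.164, -0.6285, 0.2179]
orientation: [0.707, 0.707, 0.001, -0.001]
ft_force: [0.2, 0.2, 0.1]
gripper_width: 0.0937
grip_force: 0.0
```

Emit:
{"api": "arm_command", "payload": {
  "series": [
    [[0,0,0],[33.6,30.7,0],1],
    [[0,0,0],[33.6,30.7,0],1],
    [[0,0,0],[33.6,30.7,0],1],
    [[0,0,0],[33.6,30.7,0],1],
    [[0,0,0],[33.6,30.7,0],1],
    [[0,0,0],[33.6,30.7,0],1],
    [[0,0,0],[33.6,30.7,0],1],
    [[0,0,0],[33.6,30.7,0],1],
    [[0,0,0],[33.6,30.7,0],1],
    [[0,0,0],[0,0,0],1]
  ]
}}

```text
time: 2.1
tool_pos: [0.4466, -0.3185, 0.2192]
orientation: [0.704, 0.711, 0.003, 0.0]
ft_force: [0.0, 0.5, -0.2]
gripper_width: 0.0929
grip_force: 0.0
```

Emit:
{"api": "arm_command", "payload": {
  "series": [
    [[0,0,0],[0,0,0],1],
    [[0,0,0],[0,0,0],1],
    [[0,0,0],[0,0,0],1]
  ]
}}

```text
time: 2.4
tool_pos: [0.4394, -0.3282, 0.2184]
orientation: [0.709, 0.705, -0.001, -0.0]
ft_force: [0.2, 0.1, -0.7]
gripper_width: 0.0928
grip_force: 0.0
```

Run:
```python
from cell import ctrl, capture
from h import *
c=capture("wrist"); cv2.imwrite("pics/w1.png",c["image"][:,:,::-1]); pickle.dump(c,open("w1.pkl","wb"))
o=ctrl.observe(); print(o["tool_pos"],o["orientation"],proj([.4405,-.326,.06],c))
```

```text
[ 0.43959486 -0.32802455  0.21847084] [ 7.08572479e-01  7.05637904e-01 -4.09451117e-04 -1.53339967e-04] [[320.27622537 220.08347956]]
```

View pics/w1.png

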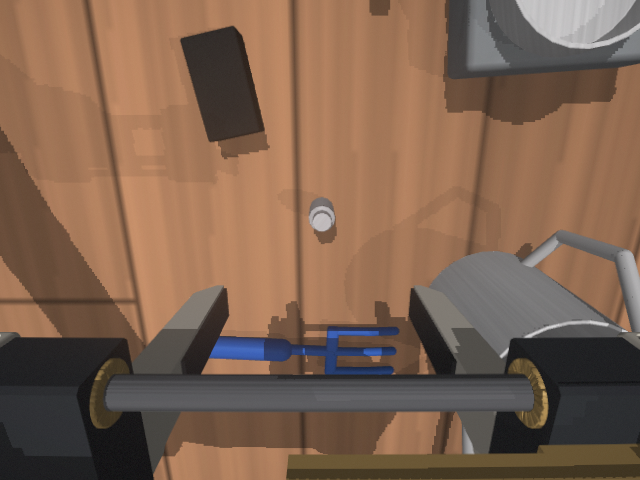

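The spigot top shows at (321,222), against (320,220) predicted, so the estimate is good. The block and fork are clear of the path. I'll go down and grip.

Emit:
{"api": "arm_command", "payload": {
  "series": [
    [[0,0,0],[0,0,36],1],
    [[0,0,0],[0,0,36],1],
    [[0,0,0],[0,0,36],1],
    [[0,0,0],[0,0,36],1],
    [[0,0,0],[0,0,30],1],
    [[0,0,0],[-1,0,18],1],
    [[0,0,0],[0,0,9],1],
    [[0,0,0],[0,0,0],1],
    [[0,0,0],[0,0,0],1]
  ]
}}

```text
time: 3.35
tool_pos: [0.4412, -0.3282, 0.0184]
orientation: [0.708, 0.707, 0.0, 0.001]
ft_force: [-0.0, -0.2, -0.4]
gripper_width: 0.0928
grip_force: 0.0
```

Emit:
{"api": "arm_command", "payload": {
  "series": [
    [[0,0,0],[0,0,0],0.2],
    [[0,0,0],[0,0,0],0.2],
    [[0,0,0],[0,0,0],0.15],
    [[0,0,0],[0,0,0],0.15],
    [[0,0,0],[0,0,0],0.15],
    [[0,0,0],[0,0,0],0.15],
    [[0,0,0],[0,0,0],0.15],
    [[0,0,0],[0,0,0],0.15]
  ],
  "squeeze": 25
}}

```text
time: 4.15
tool_pos: [0.4409, -0.3274, 0.0176]
orientation: [0.707, 0.707, 0.0, -0.0]
ft_force: [-0.9, -0.4, 0.1]
gripper_width: 0.0335
grip_force: 0.0
```

Emit:
{"api": "arm_command", "payload": {
  "series": [
    [[0,0,0],[0,0,0],0],
    [[0,0,0],[0,0,0],0],
    [[0,0,0],[0,0,0],0],
    [[0,0,0],[0,0,0],0]
  ]
}}

```text
time: 4.55
tool_pos: [0.4412, -0.3275, 0.0177]
orientation: [0.707, 0.707, 0.0, 0.0]
ft_force: [0.1, -0.2, -0.1]
gripper_width: 0.0254
grip_force: 25.0
```

Gripped. I'll lift and carry it to the round pan.

Emit:
{"api": "arm_command", "payload": {
  "series": [
    [[0,0,0],[0,0,-20],0],
    [[0,0,0],[0,0,-35],0],
    [[0,0,0],[0,0,-40],0],
    [[0,0,0],[0,0,-35],0],
    [[0,0,0],[0,0,-20],0]
  ]
}}

```text
time: 5.05
tool_pos: [0.4412, -0.3278, 0.1703]
orientation: [0.707, 0.707, 0.0, 0.001]
ft_force: [-0.5, -1.0, -1.4]
gripper_width: 0.0255
grip_force: 25.0
```

Emit:
{"api": "arm_command", "payload": {
  "series": [
    [[0,0,0],[12,12,0],0],
    [[0,0,0],[26,24,0],0],
    [[0,0,0],[30,28,0],0],
    [[0,0,0],[30,28,0],0],
    [[0,0,0],[30,28,0],0],
    [[0,0,0],[30,28,0],0],
    [[0,0,0],[25,24,0],0],
    [[0,0,0],[14,14,0],0],
    [[0,0,0],[6,6,0],0],
    [[0,0,0],[0,0,0],0]
  ]
}}

```text
time: 6.05
tool_pos: [0.6326, -0.1236, 0.167]
orientation: [0.707, 0.708, -0.0, -0.001]
ft_force: [-0.8, 0.8, -0.3]
gripper_width: 0.0257
grip_force: 25.0
```

Emit:
{"api": "arm_command", "payload": {
  "series": [
    [[0,0,0],[0,0,0],0],
    [[0,0,0],[0,0,0],0],
    [[0,0,0],[0,0,0],0]
  ]
}}

```text
time: 6.35
tool_pos: [0.6321, -0.1263, 0.1678]
orientation: [0.708, 0.706, -0.001, 0.0]
ft_force: [-0.5, -0.4, -1.9]
gripper_width: 0.0257
grip_force: 25.0
```

Emit:
{"api": "arm_command", "payload": {
  "series": [
    [[0,0,0],[0,0,16],0],
    [[0,0,0],[0,0,20],0],
    [[0,0,0],[0,0,20],0],
    [[0,0,0],[0,0,14],0],
    [[0,0,0],[0,0,9],0],
    [[0,0,0],[0,0,5],0],
    [[0,0,0],[0,0,0],0],
    [[0,0,0],[0,0,0],0]
  ]
}}

```text
time: 7.15
tool_pos: [0.6335, -0.1245, 0.0844]
orientation: [0.707, 0.707, 0.001, 0.001]
ft_force: [-0.2, 0.2, -2.0]
gripper_width: 0.0253
grip_force: 25.0
```

Emit:
{"api": "arm_command", "payload": {
  "series": [
    [[0,0,0],[0,0,1],0],
    [[0,0,0],[0,0,1],0],
    [[0,0,0],[0,0,0],0]
  ]
}}

```text
time: 7.45
tool_pos: [0.6329, -0.1245, 0.0819]
orientation: [0.707, 0.707, 0.0, 0.0]
ft_force: [-0.7, -0.1, -1.6]
gripper_width: 0.0256
grip_force: 25.0
```

At floor height, within about 1 mm. I'll open partly, since the pan is only 120 mm inside.

Emit:
{"api": "arm_command", "payload": {
  "series": [
    [[0,0,0],[0,0,0.5],0],
    [[0,0,0],[0,0,0],0.5],
    [[0,0,0],[0,0,0],0.5],
    [[0,0,0],[0,0,0],0.5],
    [[0,0,0],[0,0,0],0.5],
    [[0,0,0],[0,0,0],0.5]
  ]
}}

```text
time: 8.05
tool_pos: [0.6329, -0.1245, 0.0812]
orientation: [0.707, 0.707, 0.0, -0.0]
ft_force: [0.0, -0.3, 0.7]
gripper_width: 0.0467
grip_force: 0.0
```

Emit:
{"api": "arm_command", "payload": {
  "series": [
    [[0,0,0],[0,0,-10],0.5],
    [[0,0,0],[0,0,-25],0.5],
    [[0,0,0],[0,0,-35],0.5],
    [[0,0,0],[0,0,-40],0.5],
    [[0,0,0],[0,0,-30],0.5],
    [[0,0,0],[0,0,-15],0.5]
  ]
}}

```text
time: 8.65
tool_pos: [0.6345, -0.1243, 0.2409]
orientation: [0.707, 0.707, 0.002, 0.003]
ft_force: [-0.1, -0.0, 0.9]
gripper_width: 0.0465
grip_force: 0.0
```

Emit:
{"api": "arm_command", "payload": {
  "series": [
    [[0,0,0],[20,-8,0],1],
    [[0,0,0],[40,-17,0],1],
    [[0,0,0],[45,-19,0],1],
    [[0,0,0],[45,-19,0],1],
    [[0,0,0],[45,-19,0],1],
    [[0,0,0],[45,-19,0],1],
    [[0,0,0],[45,-19,0],1],
    [[0,0,0],[45,-19,0],1],
    [[0,0,0],[45,-19,0],1],
    [[0,0,0],[45,-19,0],1]
  ]
}}

```text
time: 9.65
tool_pos: [0.4551, 0.2973, 0.2373]
orientation: [0.707, 0.707, 0.001, 0.0]
ft_force: [1.4, 0.9, 0.5]
gripper_width: 0.0931
grip_force: 0.0
```

Emit:
{"api": "arm_command", "payload": {
  "series": [
    [[0,0,0],[25,-12,0],1],
    [[0,0,0],[14,-5,0],1],
    [[0,0,0],[0,0,0],1],
    [[0,0,0],[0,0,0],1],
    [[0,0,0],[0,0,0],1],
    [[0,0,0],[0,0,0],1]
  ]
}}

```text
time: 10.25
tool_pos: [0.4402, 0.3325, 0.2361]
orientation: [0.708, 0.706, -0.0, 0.0]
ft_force: [-1.0, -0.2, 0.7]
gripper_width: 0.0929
grip_force: 0.0
```

Run:
```python
from cell import ctrl, capture
from h import *
c=capture("wrist"); t=capture("top")
o=ctrl.observe(); print(o["tool_pos"],o["orientation"],proj([.4385,.335,.03],c),o["time"])
b=t["image"][135:230,220:400]; b=cv2.resize(b,(640,338),interpolation=cv2.INTER_CUBIC)
im=np.vstack([cv2.resize(c["image"],(341,256)).copy(),np.zeros((0,341,3),np.uint8)])
can=np.zeros((600,640,3),np.uint8); can[:338]=b; can[338:594,:341]=im; 
can[338:578,341:]=cv2.resize(c["image"][100:340,170:470],(299,240))
cv2.imwrite("pics/m2.png",can[:,:,::-1])
```

```text
[0.43977015 0.33327083 0.23617459] [ 7.08002904e-01  7.06209466e-01 -1.18262880e-04  2.51933783e-04] [[317.15689902 208.55243692]] 10.35
```

View pics/m2.png

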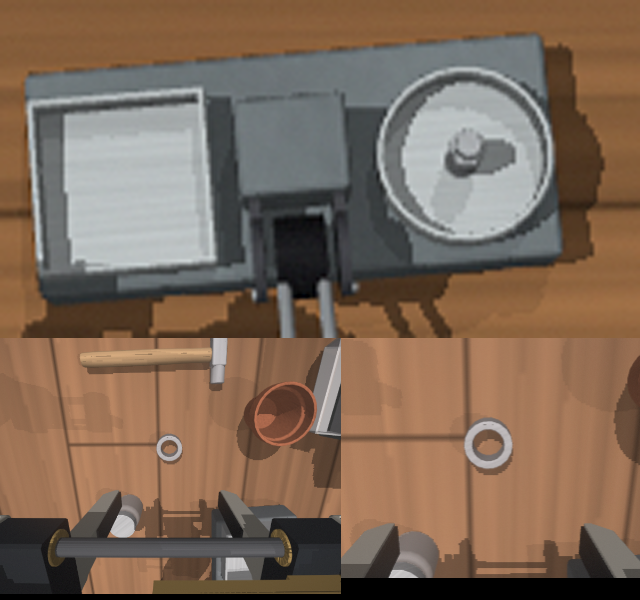

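The spigot stands upright in the round pan at (467,150) in the composite. The collar appears about 1 mm from its predicted place. I'll descend.

Emit:
{"api": "arm_command", "payload": {
  "series": [
    [[0,0,0],[2,-1,25],1],
    [[0,0,0],[0,0,36],1],
    [[0,0,0],[0,0,40],1],
    [[0,0,0],[0,0,40],1],
    [[0,0,0],[0,0,36],1],
    [[0,0,0],[0,0,25],1],
    [[0,0,0],[0,0,15],1],
    [[0,0,0],[0,0,7],1],
    [[0,0,0],[0,0,3],1],
    [[0,0,0],[0,0,0],1]
  ]
}}

```text
time: 11.35
tool_pos: [0.4384, 0.3367, 0.0096]
orientation: [0.707, 0.707, 0.0, 0.0]
ft_force: [0.4, -0.0, 1.0]
gripper_width: 0.0932
grip_force: 0.0
```

Emit:
{"api": "arm_command", "payload": {
  "series": [
    [[0,0,0],[0,0,2],1],
    [[0,0,0],[0,0,0],0.4],
    [[0,0,0],[0,0,0],0.4],
    [[0,0,0],[0,0,0],0.4],
    [[0,0,0],[0,0,0],0.4],
    [[0,0,0],[0,0,0],0.4],
    [[0,0,0],[0,0,0],0.4],
    [[0,0,0],[0,0,0],0.4]
  ],
  "squeeze": 25
}}

```text
time: 12.15
tool_pos: [0.4381, 0.3366, 0.0073]
orientation: [0.707, 0.707, 0.0, 0.0]
ft_force: [0.3, 0.3, 0.7]
gripper_width: 0.0523
grip_force: 25.0
```

Gripped, with the width at 52 mm. I'll lift and carry it to the square pan.

Emit:
{"api": "arm_command", "payload": {
  "series": [
    [[0,0,0],[0,0,-20],0.4],
    [[0,0,0],[0,0,-35],0.4],
    [[0,0,0],[0,0,-45],0.4],
    [[0,0,0],[0,0,-40],0.4],
    [[0,0,0],[0,0,-20],0.4]
  ]
}}

```text
time: 12.65
tool_pos: [0.4388, 0.3378, 0.1707]
orientation: [0.707, 0.707, 0.003, 0.0]
ft_force: [-0.1, -0.2, -0.7]
gripper_width: 0.0519
grip_force: 25.0
```

Emit:
{"api": "arm_command", "payload": {
  "series": [
    [[0,0,0],[-14,12,0],0.4],
    [[0,0,0],[-26,22,0],0.4],
    [[0,0,0],[-32,27,0],0.4],
    [[0,0,0],[-32,27,0],0.4],
    [[0,0,0],[-32,27,0],0.4],
    [[0,0,0],[-32,27,0],0.4],
    [[0,0,0],[-24,20,0],0.4],
    [[0,0,0],[-14,11,0],0.4],
    [[0,0,0],[-6,4,0],0.4],
    [[0,0,0],[0,0,0],0.4]
  ]
}}

```text
time: 13.65
tool_pos: [0.6144, 0.1247, 0.1668]
orientation: [0.707, 0.707, -0.0, -0.001]
ft_force: [0.5, 0.8, -2.1]
gripper_width: 0.0521
grip_force: 25.0
```

Emit:
{"api": "arm_command", "payload": {
  "series": [
    [[0,0,0],[0,0,16],0.4],
    [[0,0,0],[0,0,22],0.4],
    [[0,0,0],[0,0,22],0.4],
    [[0,0,0],[0,0,15],0.4],
    [[0,0,0],[0,0,9],0.4],
    [[0,0,0],[0,0,5],0.4],
    [[0,0,0],[0,0,2],0.4],
    [[0,0,0],[0,0,0],0.4],
    [[0,0,0],[0,0,0],0.4]
  ]
}}

```text
time: 14.55
tool_pos: [0.6155, 0.1247, 0.077]
orientation: [0.707, 0.707, 0.001, 0.0]
ft_force: [-1.0, -0.5, -0.7]
gripper_width: 0.052
grip_force: 25.0
```

Contact is expected at TCP z ≈ 0.071.

Emit:
{"api": "arm_command", "payload": {
  "series": [
    [[0,0,0],[0,0,3],0.4],
    [[0,0,0],[0,0,1.5],0.4],
    [[0,0,0],[0,0,1],0.4],
    [[0,0,0],[0,0,0],0.4],
    [[0,0,0],[0,0,0],0.4]
  ]
}}

```text
time: 15.05
tool_pos: [0.615, 0.1244, 0.0713]
orientation: [0.707, 0.707, 0.0, 0.0]
ft_force: [-1.7, -2.0, 4.1]
gripper_width: 0.0516
grip_force: 25.0
```

Emit:
{"api": "arm_command", "payload": {
  "series": [
    [[0,0,0],[0,0,0],0.72],
    [[0,0,0],[0,0,0],0.72],
    [[0,0,0],[0,0,0],0.72],
    [[0,0,0],[0,0,0],0.72],
    [[0,0,0],[0,0,0],0.72]
  ]
}}

```text
time: 15.55
tool_pos: [0.6149, 0.1245, 0.0705]
orientation: [0.707, 0.707, -0.0, -0.0]
ft_force: [0.3, -0.4, -0.3]
gripper_width: 0.0671
grip_force: 0.0
```

Emit:
{"api": "arm_command", "payload": {
  "series": [
    [[0,0,0],[0,0,-10],0.72],
    [[0,0,0],[0,0,-25],0.72],
    [[0,0,0],[0,0,-35],0.72],
    [[0,0,0],[0,0,-40],0.72],
    [[0,0,0],[0,0,-40],0.72],
    [[0,0,0],[0,0,-15],0.72]
  ]
}}

```text
time: 16.15
tool_pos: [0.6169, 0.1257, 0.2415]
orientation: [0.707, 0.707, 0.004, 0.002]
ft_force: [-0.8, -0.1, -0.7]
gripper_width: 0.0669
grip_force: 0.0
```

Emit:
{"api": "arm_command", "payload": {
  "series": [
    [[0,0,0],[-12,-13,0],0],
    [[0,0,0],[-25,-26,0],0],
    [[0,0,0],[-32,-33,0],0],
    [[0,0,0],[-32,-33,0],0],
    [[0,0,0],[-20,-20,0],0],
    [[0,0,0],[-10,-10,0],0],
    [[0,0,0],[-4,-4,0],0],
    [[0,0,-4.2],[0,0,0],0],
    [[0,0,0],[0,0,0],0],
    [[0,0,0],[0,0,0],0]
  ]
}}

```text
time: 17.15
tool_pos: [0.4769, -0.0093, 0.2358]
orientation: [0.681, 0.733, 0.001, -0.0]
ft_force: [1.3, 0.6, -1.1]
gripper_width: 0.0004
grip_force: 0.0
```

Run:
```python
from cell import ctrl, capture
from h import *
t=capture("top");s=capture("scene")
o=ctrl.observe(); print(o["tool_pos"],o["orientation"],o["gripper_width"],o["time"])
b=cv2.resize(t["image"][135:270,220:400],(640,480),interpolation=cv2.INTER_CUBIC)[:300]
e=cv2.resize(s["image"][180:350,200:420],(388,300),interpolation=cv2.INTER_CUBIC)
can=np.zeros((600,640,3),np.uint8); can[:300]=b; can[300:,:388]=e
cv2.imwrite("pics/m3.png",can[:,:,::-1])
```

```text
[ 0.47649539 -0.00960234  0.23567467] [ 6.80645029e-01  7.32613231e-01  4.28360922e-04 -1.21473466e-04] 0.0006121941126363138 17.25
```

View pics/m3.png

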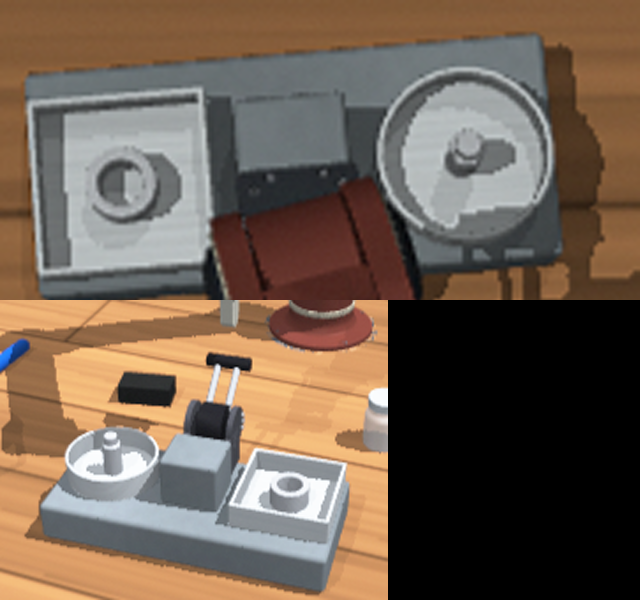

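The collar lies in the square pan and the spigot stands in the round pan, both let go, and the shut fingers are above the bar. I'll come down to just above it.

Emit:
{"api": "arm_command", "payload": {
  "series": [
    [[0,0,0],[0,0,15],0],
    [[0,0,0],[-1,0,15],0],
    [[0,0,0],[0,0,9],0],
    [[0,0,0],[0,0,4],0],
    [[0,0,0],[0,0,0],0],
    [[0,0,0],[0,-1,3],0],
    [[0,0,0],[0,-1,3],0],
    [[0,0,0],[0,-2,3],0],
    [[0,0,0],[0,0,0],0],
    [[0,0,0],[0,0,0],0]
  ]
}}

```text
time: 18.25
tool_pos: [0.4729, -0.0116, 0.1855]
orientation: [0.681, 0.732, 0.001, 0.001]
ft_force: [-2.5, 0.6, 9.3]
gripper_width: 0.0004
grip_force: 4.6
```

Contact, about 9 N. I'll push on along the arc.

Emit:
{"api": "arm_command", "payload": {
  "series": [
    [[0,0,0],[0,-2,5],0],
    [[0,0,0],[0,-2,5],0],
    [[0,0,0],[0,-2,5],0],
    [[0,0,0],[0,-2,5],0],
    [[0,0,0],[0,-1,5],0],
    [[0,0,0],[0,-1,5],0],
    [[0,0,0],[0,-1,5],0],
    [[0,0,0],[0,-1,5],0],
    [[0,0,0],[0,0,0],0]
  ]
}}

```text
time: 19.15
tool_pos: [0.4526, -0.0131, 0.144]
orientation: [0.681, 0.732, -0.006, -0.004]
ft_force: [-12.0, 0.2, 14.4]
gripper_width: 0.0003
grip_force: 8.8
```

A sideways force of -12 N has appeared, so the tip may be slipping towards the bar's front. I'll look.

Run:
```python
from cell import ctrl, capture
from h import *
w=capture("wrist");s=capture("scene")
o=ctrl.observe(); print(o["tool_pos"],o["ft_force"],o["torque"],o["time"],o["joint_torque"])
p=o["tool_pos"]; P=[p,p+[0,0,.019],[.461,-.0118,.1363]]
print(proj(P,s).round(1).tolist(),proj(P,w).round(1).tolist())
u,v=proj(p,s)[0].astype(int)
b=cv2.resize(s["image"][v-50:v+50,u-65:u+65],(780,600),interpolation=cv2.INTER_CUBIC)[:,:]
u,v=u-65,v-50; print("scene crop origin",u,v)
can=np.zeros((600,800,3),np.uint8); can[:308,:400]=cv2.resize(b,(400,308)); can[:300,400:]=cv2.resize(w["image"],(400,300))
a=cv2.resize(w["image"][200:470,160:480],(356,300)); can[300:,400:756]=a
cv2.imwrite("pics/m4.png",can[:,:,::-1])
```

```text
[ 0.45247032 -0.01310667  0.14367223] [-12.44006156   0.06583161  12.93190873] [ 0.00422856  2.7745999  -0.03887894] 19.25 [-9.23705706e-02 -2.79225433e+01 -2.27035023e+00 -1.57366437e+01
  8.26876480e-01 -3.59208226e+00 -6.22816660e-03]
[[331.7, 222.0], [331.7, 215.6], [331.0, 226.1]] [[319.4, 300.6], [318.8, 319.5], [335.8, 293.1]]
scene crop origin 266 171
```

View pics/m4.png

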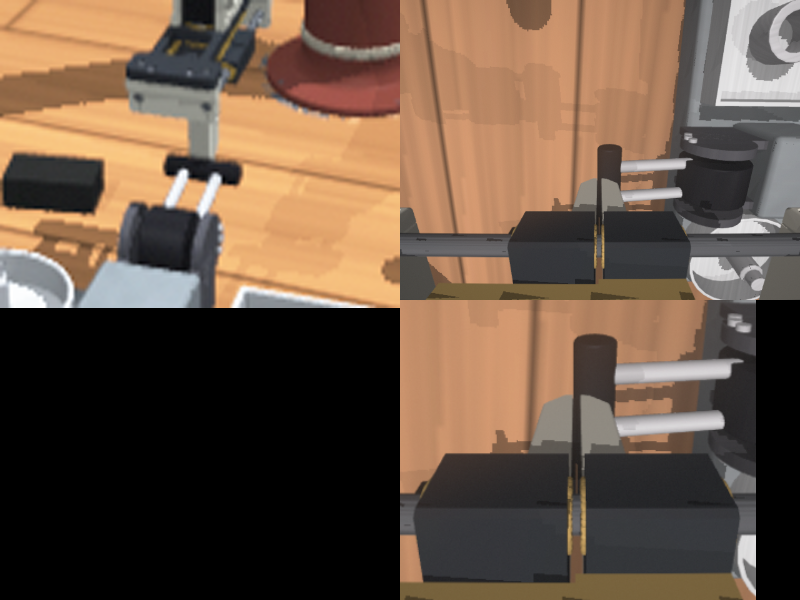

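The tip rests on the front-upper side of the bar: the bar is at wrist column 336 and the TCP at 319, about 9 mm in front. I'll back off up, recentre over the bar and redo it with exact arc tracking.

Emit:
{"api": "arm_command", "payload": {
  "series": [
    [[0,0,0],[0,0,-12],0],
    [[0,0,0],[0,0,-16],0],
    [[0,0,0],[0,0,-16],0],
    [[0,0,0],[0,4,-8],0],
    [[0,0,0],[0,8,0],0],
    [[0,0,0],[0,8,0],0],
    [[0,0,0],[0,0,0],0],
    [[0,0,0],[0,0,0],0],
    [[0,0,0],[0,0,0],0]
  ]
}}

```text
time: 20.15
tool_pos: [0.4795, -0.0111, 0.1951]
orientation: [0.681, 0.733, -0.0, -0.001]
ft_force: [-1.0, -0.7, -0.4]
gripper_width: -0.0
grip_force: 0.0
```

Emit:
{"api": "arm_command", "payload": {
  "series": [
    [[0,0,0],[0,0,4],0],
    [[0,0,0],[0,0,4],0],
    [[0,0,0],[0,-2.5,4],0],
    [[0,0,0],[0,-2.5,4],0],
    [[0,0,0],[0,-2.5,4],0],
    [[0,0,0],[0,-2.5,4],0],
    [[0,0,0],[0,0,0],0]
  ]
}}

```text
time: 20.85
tool_pos: [0.4691, -0.012, 0.1711]
orientation: [0.681, 0.732, -0.001, -0.001]
ft_force: [-0.5, 0.7, 3.0]
gripper_width: 0.0005
grip_force: 1.3
```

The force is vertical now, so I'll continue.

Emit:
{"api": "arm_command", "payload": {
  "series": [
    [[0,0,0],[0,-1.6,4.5],0],
    [[0,0,0],[0,-1.6,4.5],0],
    [[0,0,0],[0,-1.6,4.5],0],
    [[0,0,0],[0,-1.6,4.5],0],
    [[0,0,0],[0,-0.7,4.7],0],
    [[0,0,0],[0,-0.7,4.7],0],
    [[0,0,0],[0,-0.7,4.7],0],
    [[0,0,0],[0,-0.7,4.7],0],
    [[0,0,0],[0,0,0],0]
  ]
}}

```text
time: 21.75
tool_pos: [0.4565, -0.0129, 0.1356]
orientation: [0.681, 0.733, -0.004, -0.002]
ft_force: [-8.0, 0.5, 9.8]
gripper_width: 0.0002
grip_force: 5.2
```

The x force is rolling friction of the bar's surface against the tip. It is bounded and harmless. I'll keep following the arc to just short of the third notch.

Emit:
{"api": "arm_command", "payload": {
  "series": [
    [[0,0,0],[0,0.3,4.7],0],
    [[0,0,0],[0,0.3,4.7],0],
    [[0,0,0],[0,0.3,4.7],0],
    [[0,0,0],[0,0.3,4.7],0],
    [[0,0,0],[0,1.2,4.6],0],
    [[0,0,0],[0,1.2,4.6],0],
    [[0,0,0],[0,1.2,4.6],0],
    [[0,0,0],[0,1.2,4.6],0],
    [[0,0,0],[0,0,0],0]
  ]
}}

```text
time: 22.65
tool_pos: [0.4585, -0.0128, 0.0969]
orientation: [0.681, 0.733, -0.007, -0.005]
ft_force: [-10.9, -0.0, 8.2]
gripper_width: 0.0006
grip_force: 4.9
```

At z=0.097 the dial is at q≈1.0, and the TCP is sticking to the rolling bar as predicted. I'll now come down only vertically, which takes off the lateral load as the bar moves back.

Emit:
{"api": "arm_command", "payload": {
  "series": [
    [[0,0,0],[0,0.5,3],0],
    [[0,0,0],[0,0.5,3],0],
    [[0,0,0],[0,0.5,3],0],
    [[0,0,0],[0,0,0],0]
  ]
}}

```text
time: 23.05
tool_pos: [0.4615, -0.0127, 0.0878]
orientation: [0.681, 0.733, -0.006, -0.004]
ft_force: [-7.2, -0.3, 4.5]
gripper_width: 0.0005
grip_force: 3.5
```

Emit:
{"api": "arm_command", "payload": {
  "series": [
    [[0,0,0],[0,0.5,2],0],
    [[0,0,0],[0,0.5,2],0],
    [[0,0,0],[0,0.5,1.5],0],
    [[0,0,0],[0,0,0],0],
    [[0,0,0],[0,0,0],0]
  ]
}}

```text
time: 23.55
tool_pos: [0.4638, -0.0125, 0.0825]
orientation: [0.681, 0.732, -0.005, -0.004]
ft_force: [-7.2, 0.4, 4.9]
gripper_width: 0.0005
grip_force: 4.0
```

Run:
```python
from cell import ctrl, capture
from h import *
w=capture("wrist");s=capture("scene")
o=ctrl.observe(); print(o["tool_pos"],o["ft_force"],o["time"])
def bar(q): l=(-.07-.095*np.cos(.65-q),-.125,.12+.095*np.sin(.65-q)); c,s_=np.cos(.0728),np.sin(.0728); return (.615+c*l[0]-s_*l[1],.1247+s_*l[0]+c*l[1],l[2])
can=np.zeros((600,800,3),np.uint8)
can[:,:500]=cv2.resize(s["image"][190:280,285:360],(500,600),interpolation=cv2.INTER_CUBIC)
can[:300,500:]=cv2.resize(w["image"][200:350,250:400],(300,300),interpolation=cv2.INTER_CUBIC)
for q in (1.0,1.1,1.2,1.3,1.4):
    a=proj(bar(q),s)[0];b=proj(bar(q),w)[0]
    print(q,np.round(bar(q),4),((a-[285,190])*6.667).round(),((b-[250,200])*2+[500,0]).round())
cv2.imwrite("pics/m5.png",can[:,:,::-1])
```

```text
[ 0.4637952  -0.01248288  0.08246   ] [-7.16828943  0.0895457   5.69924931] 23.65
1.0 [ 0.4653 -0.0116  0.0874] [304. 352.] [645. 208.]
1.1 [ 0.469  -0.0113  0.0787] [302. 376.] [659. 192.]
1.2 [ 0.4735 -0.011   0.0703] [299. 400.] [676. 178.]
1.3 [ 0.4788 -0.0106  0.0625] [295. 424.] [694. 167.]
1.4 [ 0.485  -0.0101  0.0552] [291. 447.] [713. 156.]
```

View pics/m5.png

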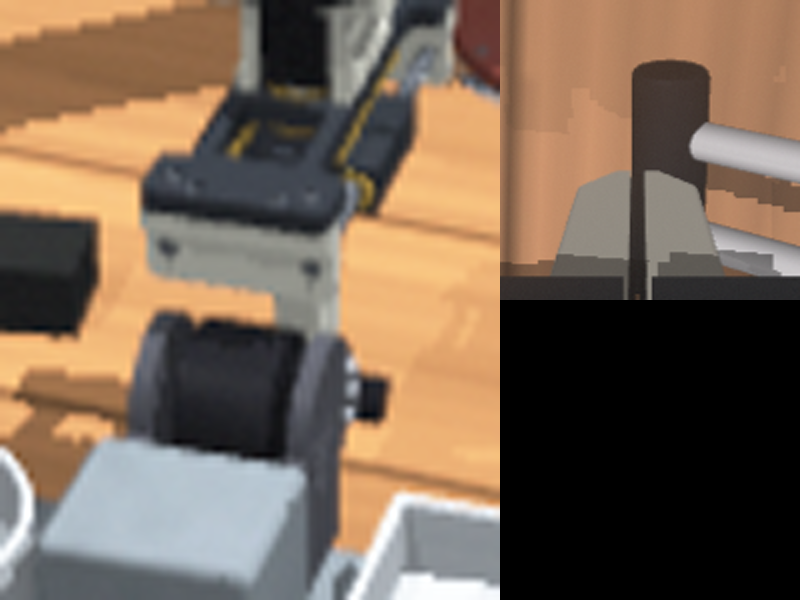

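Wrist crop: the bar centre is at column 670, against 659 predicted for q=1.1 and 676 for q=1.2. The z height gives q≈1.17. So it needs about 2.5 mm more.

Emit:
{"api": "arm_command", "payload": {
  "series": [
    [[0,0,0],[0,0.5,1.3],0],
    [[0,0,0],[0,0.5,1.2],0],
    [[0,0,0],[0,0,0],0],
    [[0,0,0],[0,0,0],0],
    [[0,0,0],[0,0,0],0]
  ]
}}

```text
time: 24.15
tool_pos: [0.465, -0.0125, 0.0801]
orientation: [0.681, 0.732, -0.005, -0.003]
ft_force: [-8.1, 1.0, 6.0]
gripper_width: 0.0004
grip_force: 4.6
```

Run:
```python
from cell import ctrl, capture
from h import *
o=ctrl.observe(); f=o["ft_force"]; z=o["tool_pos"][2]; print(o["tool_pos"],f,o["dq"].round(4),"q_z",.65-np.arcsin((z-.13)/.095))
w=capture("wrist"); g=cv2.cvtColor(w["image"],cv2.COLOR_RGB2GRAY)[242:258,290:390].mean(0); print(g.round().astype(int).tolist())
def bar(q): l=(-.07-.095*np.cos(.65-q),-.125,.12+.095*np.sin(.65-q)); c,s_=np.cos(.0728),np.sin(.0728); return (.615+c*l[0]-s_*l[1],.1247+s_*l[0]+c*l[1],l[2])
for q in (1.1,1.2,1.3): print(q,proj(np.array(bar(q))+[-.0016,.022,0],w)[0])
```

```text
[ 0.4649993  -0.01245231  0.08014421] [-8.06587521  1.02650598  6.03617218] [ 0.0003  0.0004  0.0009  0.0001 -0.0018  0.0004  0.0014] q_z 1.2024775221887518
[155, 156, 156, 154, 155, 154, 153, 151, 150, 149, 147, 146, 146, 145, 144, 143, 142, 141, 140, 140, 139, 138, 139, 140, 140, 127, 65, 55, 56, 56, 57, 57, 58, 58, 59, 59, 59, 59, 60, 60, 59, 60, 60, 61, 61, 60, 60, 59, 59, 59, 58, 58, 58, 58, 57, 57, 56, 56, 56, 56, 55, 55, 54, 53, 76, 122, 137, 136, 136, 136, 135, 135, 136, 136, 137, 138, 138, 139, 139, 140, 141, 140, 140, 139, 139, 138, 138, 138, 137, 136, 136, 134, 134, 133, 132, 131, 131, 131, 132, 134]
1.1 [327.8526311  257.73515328]
1.2 [336.45449379 252.18544833]
1.3 [345.91438868 247.39019489]
```

Height gives q≈1.20, the wrist view about 1.18, and the tangential force of about 9.3 N matches the third notch's 9 N. The arm is steady, so I'm handing in.

```bash
python3 -c "
from cell import ctrl
print(ctrl.finish_job())"
```

```text
the job is handed in; nothing more can be done
None
```

The job is handed in at about 24 s: the collar is in the square pan, the spigot is in the round pan, and the dial is held at the third notch (q about 1.2) with the fingers still pushing. A first push had gone to about q 0.5; I let it spring back and recentred the fingers before the final push.

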